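Squeeze the safety cap off a canister and pack it with its bracket plates

TASK

Strip the water canister for cleaning: squeeze the two white side tabs of its orange cap inward, turn the cap about a quarter turn anticlockwise while they are held in, and lift it off without forcing it. Pack the cap, right way up, and the loose blue L-plate into the grey tray beside the L-plate that is already there, so that all three lie flat on the tray's floor. Leave the other things on the bench where they are.

Things in the scene. Friction and masses are not known exactly. Their poses are not given: they have to be found in the camera images.
- canister: Aluminium canister, 80 mm across, on a black 96 mm square foot bolted to the bench. Origin: centre of its underside; z up; its flat top is at z 80 mm. On it stands a black collar, 58 mm inner and 67 mm outer diameter, 6 mm high, notched at +y and -y: the feet of the cap's tabs stand in the notches and lock the cap.
- neck_top (a point): centre of the top of the canister's steel neck: 24 mm across, 24 mm high (z 104 mm of the canister), with bayonet lugs at +x and -x that hold the cap down until it is turned. Beyond 55 degrees anticlockwise (seen from above) the cap lifts straight off, 25 mm up clears the neck; at about 105 degrees it meets a stop. It does not turn clockwise.
- cap: Orange cap, 42 mm across, 31 mm high, about 80 g. Origin: centre of its underside, which rests on the canister's flat top; z up; axes parallel to the canister's at first (within 0.03 rad). White sprung tabs at its +y and -y sides, 65 mm over their outer faces at rest, 51 mm squeezed home: each 20 mm wide along x, up to 34 mm above the underside; their lowest 8 mm (feet) 10 mm wide.
- cap_grip (a point): on the cap's axis, 28 mm above its underside: a good height to grip the tabs across the cap's y. Fingertips must stay 7 mm or more above the cap's underside, clear of the collar. Each tab must go in at least 4.5 mm to clear the collar; 10 to 25 N of grip squeezes both home, and carries the cap as well.
- tab_a (a joint): inward travel of the cap's +y tab, 0 = out (at rest), 0.007 m = fully in; spring, 2 N to start, 7.6 N fully in
- tab_b (a joint): the same for the cap's -y tab
- tray: Grey open tray, fixed to the bench, 118 x 154 mm outside, 110 x 146 mm inside, 4 mm walls and floor, rim 14 mm high. Origin: centre of its underside; x along the short side, y along the long side, z up.
- tray_in (a point): centre of the tray's inner floor, 4 mm above the bench, axes as the tray's. Once both plates are in, a room of about 56 x 82 mm (tray x, y) round this point remains for the cap, which fits with its tabs along the tray's y.
- plate_seated: Blue L-shaped plate, 6 mm thick, about 100 g. Origin: centre of its 74 x 139 mm outline, on the underside; z up. Long leg: x -37 to -10 mm, all of y (-69.5 to 69.5). Foot: x -10 to +37 mm at y -69.5 to -37.5. It lies loose on the tray's floor, axes nearly as the tray's: long leg by the tray's -x wall, foot by the -y wall. The other plate fits in half a turn from it.
- ear_seated (a point): centre of the top of this plate's steel ear (10 mm thick along the plate's y, 18 mm wide, standing from 6 to 38 mm above its underside): plate x -19, y -14, z 38 mm. The ear is the place to grip it.
- plate_loose: Blue L-shaped plate, 6 mm thick, about 100 g. Origin: centre of its 74 x 139 mm outline, on the underside; z up. Long leg: x -37 to -10 mm, all of y (-69.5 to 69.5). Foot: x -10 to +37 mm at y -69.5 to -37.5. It starts flat on the bench. Its place: long leg along the tray's +x wall, foot along the +y wall.
- ear_loose (a point): centre of the top of this plate's steel ear (10 mm thick along the plate's y, 18 mm wide, standing from 6 to 38 mm above its underside): plate x -19, y -14, z 38 mm. The ear is the place to grip it.
- gauge: Bystander, to be left alone: round black pressure gauge lying on its back, 56 mm across, 26 mm high, brass stem. Origin: centre of its underside.
- tape: Bystander, to be left alone: yellow ring of tape, 64 mm across, 24 mm high. Origin: centre of its underside.
- oil: Bystander, to be left alone: small amber bottle, 44 mm across, 85 mm high. Origin: centre of its underside.
- grease: Bystander, to be left alone: white jar, 56 mm across, 55 mm high. Origin: centre of its underside.
- driver: Bystander, to be left alone: screwdriver lying flat, 160 mm long. Origin: middle of the tool.
- filter_basket: Bystander, to be left alone: small steel filter basket, 58 mm across, 26 mm high. Origin: centre of its underside.
- wax: Bystander, to be left alone: plain steel can, 52 mm across, 60 mm high. Origin: centre of its underside.
Not all that is in view belongs to the job. Of the things like the cap, leave any that is purple; of the rest the smaller one is meant.

How it is judged:
On the way, in this order (a step that is already met when the one before it is completed fails the run):
1. both tabs are squeezed in and the cap is turned off its locked position, still on the neck (value of joint each of tab_a, tab_b above 0.003 m and angle between the x axis of cap and the x axis of canister, either way round above 0.2 rad and distance between cap and canister below 0.09 m), for 0.05 s.
2. the cap is lifted clear of the neck (distance between cap and canister above 0.106 m), for 0.1 s.
At the end, for the whole second after the job is handed in: The cap (right way up, within 0.1 rad) and both L-plates (within 0.06 rad of level) lie at rest inside the tray, the underside of each within 3 mm of the tray's inner floor (z of each of cap, plate_loose, plate_seated in the frame of tray_in below 0.003 m and angle between cap's own z axis and vertical below 0.1 rad and linear speed of each of cap, plate_loose, plate_seated below 0.02 m/s and x of cap in the frame of tray_in between -0.05 and 0.05 m and y of cap in the frame of tray_in between -0.07 and 0.07 m and angle between each of plate_loose, plate_seated's own z axis and vertical below 0.06 rad and x of plate_loose in the frame of tray_in between -0.035 and 0.035 m and y of plate_loose in the frame of tray_in between -0.03 and 0.03 m and x of plate_seated in the frame of tray_in between -0.035 and 0.035 m and y of plate_seated in the frame of tray_in between -0.03 and 0.03 m); the robot touches nothing.
It fails at once if the cap is forced: more than 60 N between cap and canister (contact force between cap and canister above 60 N).
It fails at once if a bystander is moved by more than 30 mm or tipped (distance of any of gauge, tape, oil, grease, driver, filter_basket, wax from where it was at the start of the episode above 0.03 m or angle between any of gauge, tape, oil, grease, filter_basket, wax's own z axis and vertical above 0.5 rad).
It also fails if it takes over 61 s, if anything falls off the work surface, if the arm or the gripper's body presses on something with over 40 N, if the wrist force passes 120 N, or if a joint passes its speed limit or range.

ROBOT

A 7-joint arm with a two-finger parallel gripper is mounted at the origin on the work surface. World frame = base frame: x ahead of the robot, y to its left, z up, the work surface at z = 0. Lengths are in m, angles in rad, forces in N, time in s.
With the tool pointing down it reaches from about 0.4 to 0.85 m from the base axis. Payload 10.4 kg.
Tool frame: the origin (TCP) lies midway between the tips of the shut fingers; the grasp point (between the pads) lies 19 mm behind it; z points along the fingers, x is the direction in which the jaws open and shut, and the axes are right-handed (so a half turn about z gives the same grasp; the last joint's range is limited). The gripper opens to 85 mm and grips with 20 to 120 N. Pads are 22 mm wide; open, the fingers measure 114 mm over their backs; the gripper's body (76 mm by 85 mm) begins 54 mm behind the grasp point. The pads swing forward as they close: fully open they stand 13 mm farther back than shut.
Start: joints at [1.278, 0.332, -0.065, 1.46, 0.022, 1.35, -0.088], TCP at [0.167, -0.602, 0.231] pointing down, gripper open.
Joint ranges: [-2.6, 2.6], [-0.5, 2.12], [-1.47, 1.34], [0.16, 2.42], [-1.27, 4.41], [0.06, 2.06], [-2.6, 2.6]. Speed limits (rad/s): [2.22, 2.22, 2.79, 2.79, 3.14, 3.14, 3.14].

INTERFACE

Orientations are given as a 3x3 rotation matrix whose columns are the frame's x, y, z axes.
In Python, from workcell import r gives the robot as it stands.
- The arm moves only by the shell command python3 -m creep 'ROWS'. ROWS is JSON, a list of rows, each a list of 3 entries, a list of its own where there are three numbers: the finger opening in mm, from 0 to 85.4, then the shift along the tool's x, y, z in mm, then the turn, a rotation vector about the tool's x, y, z in degrees. A call has exactly 8 rows; each row is the pose to reach, as a shift and turn from the pose commanded when the call began, along the tool's axes at that moment; what a row does not reach only later rows make up. A row lasts 1/12 s, in which the tool goes at most 41.7 mm and 7.16 degrees, less where a joint would pass 70% of its speed; a pose out of reach is approached as far as the arm can. A call with a gripper value outside its range is refused whole. The fingers move at their own pace and stop on an object; the grip force is fixed at half the most. Time passes only in rows, so rows that repeat a pose let the fingers close, or fill a call up. It gives the time, the measured TCP pose, the force and the opening at its end, in the units of the state.
- r.read_state(): the state, without advancing time (a new reading comes with each control period).
- r.snapshot(name): name is "scene" or "top" or "wrist"; returns the picture (480x640x3 uint8, red, green, blue); there is no depth.
- r.calibration(name): a dict with "fx", "fy", "cx", "cy" (pixels), "camera_from_world" (4x4, takes a point from world to camera coordinates). Camera axes: x right, y up, looking along -z (the intrinsics and any distortion apply to the point x, -y, -z); pixel columns grow to the right and rows downward; lengths in m; the calibration is good to about 2 mm. A picture is of the moment at which its call begins: read the wrist's pose just before it. calibration takes no time and is no camera call; for the wrist camera it gives the pose at the moment of the call.
- r.job_done(): hands the job in, once; it reports no verdict.
Trained networks look in the newest picture that a camera, given by its name, has taken for a name from the list of things; names that differ only in an ending like _2 or _b are one class to them, and where a whole thing is asked for, a point or a joint stands for the part that bears it (a point fixed in the world has none). Each returns a list of dicts, best first, with "conf" (0 to 1); they miss things now and then, are a little off and sometimes report something else, mostly with a low value. They report only what shows in the picture. A call takes as long as a camera call. They do not tell look-alikes from the thing itself.
- r.outline_of(target, camera): "mask" (480x640 bool, what is visible of it) and "pixel" ([row, column] in pixels, amid what is visible of it).
- r.place_of(target, camera): "pixel" ([row, column] in pixels: a listed point, or the origin of a listed thing).
The state is a dict: "t": time; "joint_pos": joint angles; "qvel": joint speeds; "joint_efforts": joint torques, N m; "position": TCP position; "tcp_rot": TCP orientation; "contact_force": force on the tool from outside, world axes, zero at the start; "torque": the same for the moment, N m; "width": opening from 0.0 (shut) to 1.0 (fully open).
Only numpy, scipy, OpenCV 4.12 (cv2) and the standard library are available. Lean on these libraries where they do the work, as an engineer would, in place of code of your own. Each camera call takes 0.05 s, during which the arm holds its last target. There are 200 camera calls.

## Working session

There is one attempt and no reset: what is moved stays moved. The work goes in short steps, Python scripts to look and compute and a shell command to move; the robot and the scene stay as the last step left them, time stands still between calls to the robot, and variables do not carry over. Pictures are saved under pics/ and viewed, about 8 in all and at most 12, crops included, and the job is handed in when it is done.

```bash
mkdir -p pics; ls
python3 - <<'E'
from workcell import r
import cv2,numpy as np
s=r.read_state();print({k:np.round(v,3).tolist() for k,v in s.items()})
a=r.snapshot("top");b=r.snapshot("scene")
cv2.imwrite("pics/top0.png",a[:,:,::-1]);cv2.imwrite("pics/scene0.png",b[:,:,::-1])
for n in("top","scene"):
  print(n,{k:np.round(v,4).tolist() for k,v in r.calibration(n).items()})
  for t in["canister","neck_top","cap","cap_grip","tray","tray_in","plate_seated","ear_seated"]:
    print(t,[(np.round(d["pixel"]).tolist(),round(d["conf"],2)) for d in r.place_of(t,n)])
E
```

```text
pics
{'t': 0.0, 'joint_pos': [1.278, 0.333, -0.065, 1.461, 0.022, 1.35, -0.089], 'qvel': [0.0, 0.002, -0.0, 0.0, -0.001, 0.002, 0.0], 'joint_efforts': [-0.002, -62.545, 0.048, -39.16, 0.016, 0.01, 0.0], 'position': [0.166, -0.602, 0.23], 'tcp_rot': [[0.266, -0.964, -0.0], [-0.964, -0.266, 0.001], [-0.001, 0.0, -1.0]], 'contact_force': [-0.468, -0.162, -0.223], 'torque': [0.005, 0.021, -0.026], 'width': 1.0}
top {'fx': 584.1513, 'fy': 584.1513, 'cx': 323.1961, 'cy': 241.7281, 'camera_from_world': [[0.0184, -0.9996, 0.0227, 0.0209], [0.9988, 0.0194, 0.0454, -0.5664], [-0.0458, 0.0219, 0.9987, -1.4758], [0.0, 0.0, 0.0, 1.0]]}
canister [([255.0, 236.0], 0.66)]
neck_top [([254.0, 232.0], 0.72)]
cap [([281.0, 174.0], 0.92), ([205.0, 239.0], 0.6), ([174.0, 283.0], 0.58), ([251.0, 227.0], 0.55), ([245.0, 334.0], 0.23)]
cap_grip [([284.0, 175.0], 0.94), ([252.0, 230.0], 0.75), ([176.0, 334.0], 0.74), ([177.0, 282.0], 0.68), ([203.0, 236.0], 0.65)]
tray [([250.0, 433.0], 0.95)]
tray_in [([247.0, 436.0], 0.98)]
plate_seated [([251.0, 436.0], 0.72)]
ear_seated [([185.0, 456.0], 0.34)]
scene {'fx': 467.0023, 'fy': 467.0023, 'cx': 312.652, 'cy': 243.7592, 'camera_from_world': [[-0.8554, 0.5177, 0.0129, 0.4413], [-0.3937, -0.6663, 0.6333, 0.2015], [0.3364, 0.5366, 0.7738, -1.2148], [0.0, 0.0, 0.0, 1.0]]}
canister [([339.0, 381.0], 0.88), ([239.0, 303.0], 0.67)]
neck_top [([307.0, 383.0], 0.57)]
cap [([317.0, 385.0], 0.92), ([379.0, 451.0], 0.89), ([370.0, 320.0], 0.8), ([285.0, 222.0], 0.34), ([417.0, 290.0], 0.21)]
cap_grip [([359.0, 318.0], 0.91), ([312.0, 388.0], 0.76), ([368.0, 459.0], 0.58)]
tray [([183.0, 244.0], 0.96), ([262.0, 396.0], 0.59)]
tray_in [([182.0, 243.0], 0.79), ([317.0, 385.0], 0.75)]
plate_seated [([178.0, 254.0], 0.84)]
ear_seated [([163.0, 256.0], 0.87)]
```

View pics/top0.png

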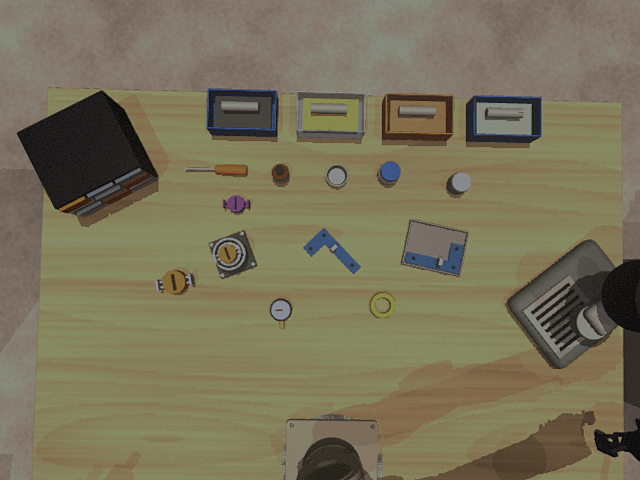

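View pics/scene0.png

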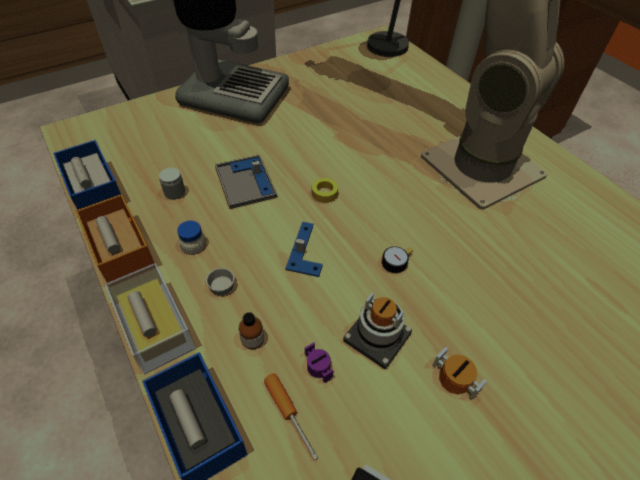

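Cap-like candidates in the top picture: orange on the canister (row 253, col 229), orange on the bench (281,174), purple (204,237). The canister one is orange and the smaller of the two, though nearer the camera. I'll confirm this with the wrist camera. First, rough positions.

```bash
cat > h.py <<'E'
from workcell import r
import cv2,numpy as np
def cal(n):
    c=r.calibration(n); return np.array([[c["fx"],0,c["cx"]],[0,c["fy"],c["cy"]],[0,0,1]]),np.array(c["camera_from_world"]),c
def ray2z(n,px,z,c=None):
    """px: (row,col) array -> world points on plane z"""
    K,T,_=c or cal(n); px=np.atleast_2d(px).astype(float)
    d=np.c_[(px[:,1]-K[0,2])/K[0,0],-(px[:,0]-K[1,2])/K[1,1],-np.ones(len(px))]@T[:3,:3]
    o=-T[:3,:3].T@T[:3,3]
    return o+d*((z-o[2])/d[:,2])[:,None]
def proj(n,P,c=None):
    K,T,_=c or cal(n); q=np.atleast_2d(P)@T[:3,:3].T+T[:3,3]
    return np.c_[K[1,2]-K[1,1]*q[:,1]/-q[:,2],K[0,2]+K[0,0]*q[:,0]/-q[:,2]]
def yaw_from(a,b): return np.degrees(np.arctan2(b[1]-a[1],b[0]-a[0]))
def rect(n,mask,z,c=None):
    m=max(cv2.findContours(mask.astype(np.uint8),cv2.RETR_EXTERNAL,cv2.CHAIN_APPROX_NONE)[0],key=cv2.contourArea)[:,0,::-1]
    P=ray2z(n,m,z,c)[:,:2]
    return cv2.minAreaRect((P*1000).astype(np.float32))
def step(goal,yaw=None):
    """shift in tool axes (mm) and turn about tool z (deg) from the measured pose to goal; yaw = world angle of tool x"""
    s=r.read_state(); R=np.array(s["tcp_rot"]); p=np.array(s["position"])
    out=np.round((R.T@(np.array(goal)-p))*1000,1)
    y0=np.degrees(np.arctan2(R[1,0],R[0,0])); t=None
    if yaw is not None: t=round(-((yaw-y0+90)%180-90),1)
    print("t",round(s["t"],2),"pos",p.round(4),"yaw",round(y0,1),"tilt",R[:,2].round(3),"-> shift",out,"turn z",t,"q7",round(s["joint_pos"][6],2),"F",np.round(s["contact_force"],1),"w",round(s["width"],3))
E
python3 - <<'E'
from h import *
for t,px,z in[("cap_grip",(252,230),.108),("neck",(254,232),.104),("bigcap",(281,174),0),("tray_in",(247,436),.004),("ear_l",(247,332),.038),("ear_s",(260,440),.038)]:
    print(t,ray2z("top",px,z).round(3))
for t,px,z in[("cap_grip",(312,388),.108),("tray_in",(182,243),.004),("ear_l",(243,300),.038),("ear_s",(163,256),.038)]:
    print("scene",t,ray2z("scene",px,z).round(3))
for t,z in[("tray",.014),("plate_loose",.006),("canister",.0)]:
    for d in r.outline_of(t,"top"): print(t,d["conf"],d["pixel"],rect("top",d["mask"],z),int(d["mask"].sum()))
K,T,c=cal("wrist");print(c.keys(),K,T.round(3))
step([.52,.0,.4],90)
E
```

```text
cap_grip [[0.533 0.255 0.108]]
neck [[0.528 0.25  0.104]]
bigcap [[0.459 0.41  0.   ]]
tray_in [[ 0.558 -0.259  0.004]]
ear_l [[0.552 0.01  0.038]]
ear_s [[ 0.524 -0.262  0.038]]
scene cap_grip [[0.528 0.27  0.108]]
scene tray_in [[ 0.563 -0.257  0.004]]
scene ear_l [[0.553 0.009 0.038]]
scene ear_s [[ 0.518 -0.267  0.038]]
tray 0.75 [241.8, 432.5] ((558.1412963867188, -255.17807006835938), (156.20240783691406, 118.90119934082031), 79.3668441772461) 1890
plate_loose 0.66 [245.2, 332.2] ((529.4560546875, 7.635383605957031), (139.2393341064453, 72.44284057617188), 46.044349670410156) 753
plate_loose 0.16 [250.8, 227.8] ((532.7003173828125, 274.739013671875), (40.77220153808594, 73.53524780273438), 1.0694807767868042) 347
canister 0.56 [252.3, 239.0] ((531.3649291992188, 262.33154296875), (98.14805603027344, 97.52224731445312), 21.820981979370117) 1080
canister 0.55 [246.3, 328.9] ((531.53076171875, 8.036842346191406), (144.64849853515625, 76.06716918945312), 47.44325256347656) 879
canister 0.42 [309.3, 282.1] ((386.39654541015625, 140.06809997558594), (57.068748474121094, 73.73075866699219), 64.50223541259766) 475
dict_keys(['fx', 'fy', 'cx', 'cy', 'camera_from_world']) [[362.97057345   0.         313.17910561]
 [  0.         362.97057345 239.84056661]
 [  0.           0.           1.        ]] [[ 0.267 -0.964  0.001 -0.626]
 [ 0.911  0.252 -0.326  0.041]
 [ 0.314  0.088  0.945 -0.38 ]
 [ 0.     0.     0.     1.   ]]
t 1.05 pos [ 0.1666 -0.6024  0.2314] yaw -74.5 tilt [ 0. -0. -1.] -> shift [-486.4 -501.2 -168.7] turn z 15.5 q7 -0.09 F [-0.3  0.2  0.5] w 0.996
```

Run:
```python
from h import *
step([.57,-.23,.18],-40)
```

```text
t 1.05 pos [ 0.1666 -0.6024  0.2314] yaw -74.5 tilt [ 0. -0. -1.] -> shift [-251.5 -488.1   51.3] turn z -34.5 q7 -0.09 F [-0.3  0.2  0.5] w 0.996
```

Run:
```python
from h import *
step([.32,-.36,.23],-50)
print(ray2z("top",[(300,508),(240,590),(280,605)],0.05).round(2))
```

```text
t 1.05 pos [ 0.1666 -0.6024  0.2314] yaw -74.5 tilt [ 0. -0. -1.] -> shift [-192.8 -212.5    1.3] turn z -24.5 q7 -0.09 F [-0.3  0.2  0.5] w 0.996
[[ 0.43 -0.43  0.05]
 [ 0.58 -0.64  0.05]
 [ 0.48 -0.67  0.05]]
```

```bash
python3 -m creep '[[85,[-193,-212,0],[0,0,-24]],[85,[-193,-212,0],[0,0,-24]],[85,[-193,-212,0],[0,0,-24]],[85,[-193,-212,0],[0,0,-24]],[85,[-193,-212,0],[0,0,-24]],[85,[-193,-212,0],[0,0,-24]],[85,[-193,-212,0],[0,0,-24]],[85,[-193,-212,0],[0,0,-24]]]'
python3 - <<'E'
from h import *
step([.57,-.23,.17],-30)
E
```

```text
t: 1.72
position: [0.3242, -0.3536, 0.232]
tcp_rot: [[0.643, -0.766, 0.002], [-0.766, -0.643, 0.0], [0.001, -0.002, -1.0]]
contact_force: [1.0, 0.2, -0.3]
width: 0.994
t 1.72 pos [ 0.3242 -0.3536  0.232 ] yaw -50.0 tilt [ 0.002  0.    -1.   ] -> shift [  63.2 -267.7   62.5] turn z -20.0 q7 -0.14 F [ 1.   0.2 -0.3] w 0.994
```

```bash
python3 -m creep '[[85,[63,-268,62],[0,0,-20]],[85,[63,-268,62],[0,0,-20]],[85,[63,-268,62],[0,0,-20]],[85,[63,-268,62],[0,0,-20]],[85,[63,-268,62],[0,0,-20]],[85,[63,-268,62],[0,0,-20]],[85,[63,-268,62],[0,0,-20]],[85,[63,-268,62],[0,0,-20]]]'
cat >> h.py <<'E'
def snap(n,f=None):
    c=cal(n); a=r.snapshot(n)
    if f: cv2.imwrite("pics/%s.png"%f,a[:,:,::-1]); np.savez("pics/%s.npz"%f,K=c[0],T=c[1])
    return a,c
E
python3 - <<'E'
from h import *
a,c=snap("wrist","w1")
for t,z in[("tray",.014),("plate_seated",.010)]:
    for d in r.outline_of(t,"wrist"): print(t,d["conf"],d["pixel"],np.round(rect("wrist",d["mask"],z,c)[0]),rect("wrist",d["mask"],z,c)[1:],int(d["mask"].sum()))
for t,z in[("tray_in",.004),("ear_seated",.042),("plate_seated",.004)]:
    for d in r.place_of(t,"wrist"): print(t,d["conf"],d["pixel"],ray2z("wrist",d["pixel"],z,c).round(4))
step([.553,.005,.15],46)
E
```

```text
t: 2.38
position: [0.5706, -0.2322, 0.1672]
tcp_rot: [[0.865, -0.502, 0.0], [-0.502, -0.865, 0.004], [-0.002, -0.004, -1.0]]
contact_force: [-0.3, 1.1, -0.7]
width: 0.994
tray 0.72 [225.6, 324.8] [ 558. -255.] ((155.07464599609375, 118.28341674804688), 78.64261627197266) 16604
plate_seated 0.72 [279.8, 283.4] [ 543. -254.] ((140.18882751464844, 74.82024383544922), 78.56285095214844) 6195
plate_seated 0.19 [40.0, 118.9] [517. -41.] ((55.51903533935547, 29.271242141723633), 44.68996810913086) 3119
tray_in 0.97 [244.2, 315.8] [[ 0.5613 -0.2546  0.004 ]]
ear_seated 0.88 [289.0, 277.8] [[ 0.5217 -0.2609  0.042 ]]
plate_seated 0.75 [256.1, 299.9] [[ 0.5432 -0.2572  0.004 ]]
t 2.68 pos [ 0.5657 -0.2397  0.1698] yaw -30.7 tilt [ 0.    -0.001 -1.   ] -> shift [-135.7 -204.    19.6] turn z -76.7 q7 -0.34 F [-1.2 -0.2  0.7] w 0.992
```

View pics/w1.png

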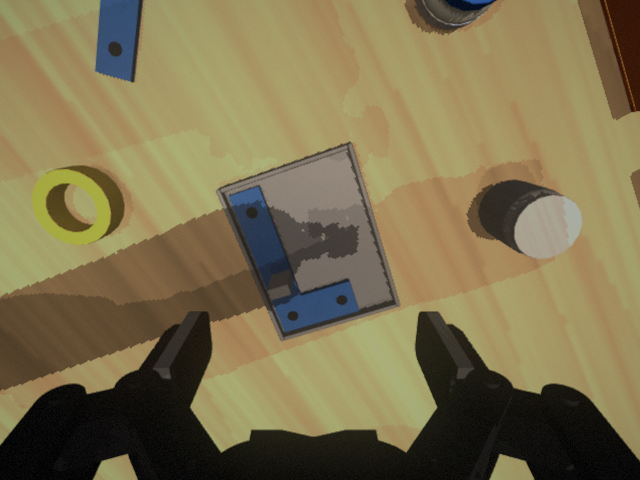

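```bash
python3 - <<'E'
from h import *
step([.531,.026,.15],46)
E
python3 -m creep '[[85,[-158,-205,20],[0,0,-76]],[85,[-158,-205,20],[0,0,-76]],[85,[-158,-205,20],[0,0,-76]],[85,[-158,-205,20],[0,0,-76]],[85,[-158,-205,20],[0,0,-76]],[85,[-158,-205,20],[0,0,-76]],[85,[-158,-205,20],[0,0,-76]],[85,[-158,-205,20],[0,0,-76]]]'
python3 - <<'E'
from h import *
step([.531,.026,.15],46)
E
```

```text
t 2.68 pos [ 0.5657 -0.2397  0.1698] yaw -30.7 tilt [ 0.    -0.001 -1.   ] -> shift [-165.3 -210.9   19.5] turn z -76.7 q7 -0.34 F [-1.2 -0.2  0.7] w 0.992
t: 3.35
position: [0.5337, 0.0221, 0.15]
tcp_rot: [[0.888, 0.46, 0.001], [0.46, -0.888, -0.0], [0.001, 0.001, -1.0]]
contact_force: [-0.1, -1.8, 0.3]
width: 0.991
t 3.35 pos [0.5337 0.0221 0.15  ] yaw 27.4 tilt [ 0.001 -0.    -1.   ] -> shift [-0.6 -4.7 -0. ] turn z -18.6 q7 0.19 F [-0.1 -1.8  0.3] w 0.991
```

```bash
python3 -m creep '[[85,[0,-3,0],[0,0,-18]],[85,[0,-3,0],[0,0,-18]],[85,[0,-3,0],[0,0,-18]],[85,[0,-3,0],[0,0,-18]],[85,[0,-3,0],[0,0,-18]],[85,[0,-3,0],[0,0,-18]],[85,[0,-3,0],[0,0,-18]],[85,[0,-3,0],[0,0,-18]]]'
python3 - <<'E'
from h import *
a,c=snap("wrist","w2")
for t,z in[("plate_loose",.006)]:
    for d in r.outline_of(t,"wrist"): print(t,d["conf"],d["pixel"],np.round(rect("wrist",d["mask"],z,c)[0]),rect("wrist",d["mask"],z,c)[1:],int(d["mask"].sum()))
for t,z in[("ear_loose",.038),("plate_loose",0)]:
    for d in r.place_of(t,"wrist"): print(t,d["conf"],d["pixel"],ray2z("wrist",d["pixel"],z,c).round(4))
step([.553,.005,.02],46)
E
```

```text
t: 4.02
position: [0.5332, 0.0211, 0.1494]
tcp_rot: [[0.711, 0.703, 0.0], [0.703, -0.711, -0.0], [-0.0, 0.0, -1.0]]
contact_force: [0.2, 0.1, -0.3]
width: 0.992
plate_loose 0.81 [247.4, 332.6] [530.   6.] ((141.8631591796875, 77.37667846679688), 47.451107025146484) 7664
ear_loose 0.56 [264.3, 307.2] [[0.5473 0.0017 0.038 ]]
ear_loose 0.46 [277.5, 569.9] [[0.6975 0.1352 0.038 ]]
plate_loose 0.75 [227.3, 299.2] [[0.5297 0.0091 0.    ]]
t 4.22 pos [0.5332 0.0214 0.1493] yaw 44.7 tilt [ 0. -0. -1.] -> shift [  2.6  25.6 129.3] turn z -1.3 q7 0.48 F [-0.   0.5  0.8] w 0.995
```

View pics/w2.png

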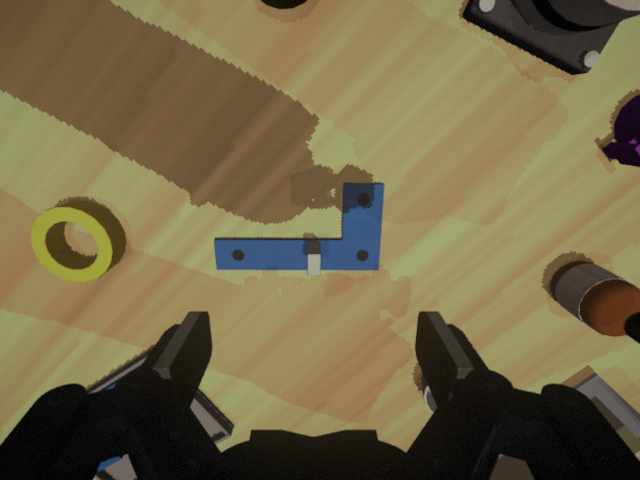

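Run:
```python
from h import *
f=np.load("pics/w2.npz");c=(f["K"],f["T"],0)
p=ray2z("wrist",[(264.5,314),(264,307.5),(264,320.5),(254,314),(275,314)],.038,c);print(p.round(4))
print(ray2z("wrist",[(270,215),(270,380),(183,384),(238,215)],.006,c).round(4))
step([*p[0,:2],.012],44.7)
```

```text
[[ 0.551   0.0052  0.038 ]
 [ 0.5472  0.002   0.038 ]
 [ 0.5542  0.009   0.038 ]
 [ 0.545   0.0112  0.038 ]
 [ 0.5571 -0.001   0.038 ]]
[[ 0.504  -0.0676  0.006 ]
 [ 0.6042  0.0317  0.006 ]
 [ 0.5508  0.0839  0.006 ]
 [ 0.4854 -0.0452  0.006 ]]
t 4.22 pos [0.5332 0.0214 0.1493] yaw 44.7 tilt [ 0. -0. -1.] -> shift [  1.3  24.  137.3] turn z 0.0 q7 0.48 F [-0.   0.5  0.8] w 0.995
```

```bash
python3 -m creep '[[85,[1.3,24,40],[0,0,0]],[60,[1.3,24,80],[0,0,0]],[50,[1.3,24,120],[0,0,0]],[40,[1.3,24,138],[0,0,0]],[40,[1.3,24,138],[0,0,0]],[40,[1.3,24,138],[0,0,0]],[0,[1.3,24,138],[0,0,0]],[0,[1.3,24,138],[0,0,0]]]'; python3 -m creep '[[0,[0,0,0],[0,0,0]],[0,[0,0,0],[0,0,0]],[0,[0,0,0],[0,0,0]],[0,[0,0,0],[0,0,0]],[0,[0,0,-20],[0,0,0]],[0,[0,0,-50],[0,0,0]],[0,[0,0,-80],[0,0,0]],[0,[0,0,-80],[0,0,0]]]'
python3 - <<'E'
from h import *
step([.5943,-.247,.09],78.6)
E
```

```text
t: 4.88
position: [0.5525, 0.0053, 0.0135]
tcp_rot: [[0.71, 0.704, 0.003], [0.704, -0.71, -0.0], [0.002, 0.003, -1.0]]
contact_force: [-0.4, 1.0, 0.6]
width: 0.195
t: 5.55
position: [0.5545, 0.0058, 0.0978]
tcp_rot: [[0.71, 0.704, 0.009], [0.704, -0.71, -0.001], [0.006, 0.007, -1.0]]
contact_force: [1.6, 0.4, -0.8]
width: 0.102
t 5.55 pos [0.5545 0.0058 0.0978] yaw 44.8 tilt [ 0.009 -0.001 -1.   ] -> shift [-149.8  207.4    8.4] turn z -33.8 q7 0.45 F [ 1.6  0.4 -0.8] w 0.102
```

```bash
python3 -m creep '[[0,[-150,207,-12],[0,0,-34]],[0,[-150,207,-12],[0,0,-34]],[0,[-150,207,-12],[0,0,-34]],[0,[-150,207,-12],[0,0,-34]],[0,[-150,207,-12],[0,0,-34]],[0,[-150,207,-12],[0,0,-34]],[0,[-150,207,-12],[0,0,-34]],[0,[-150,207,-12],[0,0,-34]]]'; python3 -m creep '[[0,[0,0,0],[0,0,0]],[0,[0,0,0],[0,0,0]],[0,[0,0,0],[0,0,0]],[0,[0,0,0],[0,0,0]],[0,[0,0,0],[0,0,0]],[0,[0,0,0],[0,0,0]],[0,[0,0,0],[0,0,0]],[0,[0,0,0],[0,0,0]]]';python3 - <<'E'
from h import *
a,c=snap("wrist","w3")
for t,z in[("plate_loose",.1),("tray",.014)]:
    for d in r.outline_of(t,"wrist"): print(t,d["conf"],d["pixel"],np.round(rect("wrist",d["mask"],z,c)[0]),rect("wrist",d["mask"],z,c)[1:],int(d["mask"].sum()))
step([.5943,-.247,.09],78.6)
E
```

```text
t: 6.22
position: [0.5897, -0.2531, 0.1035]
tcp_rot: [[0.202, 0.979, 0.001], [0.979, -0.202, -0.002], [-0.002, 0.001, -1.0]]
contact_force: [0.1, 0.6, -0.8]
width: 0.102
t: 6.88
position: [0.5903, -0.2473, 0.1034]
tcp_rot: [[0.195, 0.981, 0.0], [0.981, -0.195, -0.0], [-0.0, 0.0, -1.0]]
contact_force: [-1.4, 0.6, -1.9]
width: 0.104
plate_loose 0.57 [291.1, 367.7] [ 581. -255.] ((77.98883056640625, 148.05062866210938), 5.4916815757751465) 22649
tray 0.59 [206.2, 292.9] [ 556. -256.] ((152.9689178466797, 116.52405548095703), 78.78791046142578) 24522
t 7.03 pos [ 0.5902 -0.2474  0.1033] yaw 78.8 tilt [-0. -0. -1.] -> shift [ 1.2  3.9 13.3] turn z 0.2 q7 1.42 F [ 0.7 -0.4 -0.5] w 0.099
```

View pics/w3.png

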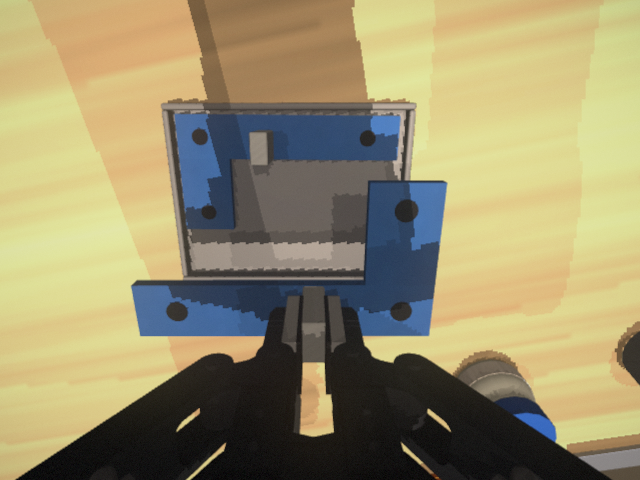

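Run:
```python
from h import *
f=np.load("pics/w3.npz");c=(f["K"],f["T"],0)
A=np.radians(78.7); X=np.array([np.sin(A),-np.cos(A)]);Y=np.array([np.cos(A),np.sin(A)])
def tr(px,z): 
    p=ray2z("wrist",px,z,c)[:,:2]-[.558,-.255]; return np.c_[p@X,p@Y].round(4).tolist()
print("tray rim TL,TR,BL",tr([(102,162),(102,416),(278,186)],.014))
print("plate BL,BR,TR,TI,TL",tr([(335,140),(335,430),(181,447),(181,369),(282,133)],.097))
print("seated TR,TL,BL(foot),BR(foot), leg lower right",tr([(114,400),(114,175),(228,187),(228,233),(160,395)],.010))
step([.5943,-.247,.09],78.6)
```

```text
tray rim TL,TR,BL [[-0.0597, -0.0762], [-0.0599, 0.0751], [0.0553, -0.0747]]
plate BL,BR,TR,TI,TL [[0.0464, -0.068], [0.046, 0.0695], [-0.027, 0.0687], [-0.027, 0.0368], [0.0187, -0.0669]]
seated TR,TL,BL(foot),BR(foot), leg lower right [[-0.0532, 0.067], [-0.0529, -0.0707], [0.02, -0.0714], [0.02, -0.0403], [-0.0255, 0.066]]
t 7.03 pos [ 0.5902 -0.2474  0.1033] yaw 78.8 tilt [-0. -0. -1.] -> shift [ 1.2  3.9 13.3] turn z 0.2 q7 1.42 F [ 0.7 -0.4 -0.5] w 0.099
```

```bash
python3 -m creep '[[0,[-1,4,0],[0,0,0]],[0,[-1,4,25],[0,0,0]],[0,[-1,4,50],[0,0,0]],[0,[-1,4,65],[0,0,0]],[0,[-1,4,73],[0,0,0]],[0,[-1,4,79],[0,0,0]],[0,[-1,4,83],[0,0,0]],[0,[-1,4,85],[0,0,0]]]'; python3 -m creep '[[0,[0,0,0],[0,0,0]],[0,[0,0,1],[0,0,0]],[0,[0,0,1],[0,0,0]],[30,[0,0,1],[0,0,0]],[30,[0,0,1],[0,0,0]],[30,[0,0,1],[0,0,0]],[35,[0,0,-20],[0,0,0]],[40,[0,0,-60],[0,0,0]]]'; python3 -m creep '[[40,[0,0,-60],[0,0,0]],[40,[0,0,-60],[0,0,0]],[40,[0,0,-60],[0,0,0]],[40,[0,0,-60],[0,0,0]],[40,[0,0,-60],[0,0,0]],[40,[0,0,-60],[0,0,0]],[40,[0,0,-60],[0,0,0]],[40,[0,0,-60],[0,0,0]]]';python3 - <<'E'
from h import *
a,c=snap("wrist","w4"); step([.53,.25,.2],30)
E
```

```text
t: 7.7
position: [0.5944, -0.2493, 0.0186]
tcp_rot: [[0.195, 0.981, 0.001], [0.981, -0.195, -0.0], [-0.0, 0.001, -1.0]]
contact_force: [-0.5, 1.0, -1.3]
width: 0.105
t: 8.37
position: [0.5911, -0.2485, 0.0747]
tcp_rot: [[0.195, 0.981, -0.007], [0.981, -0.195, 0.003], [0.002, -0.007, -1.0]]
contact_force: [0.7, -1.5, -0.2]
width: 0.469
t: 9.03
position: [0.5935, -0.249, 0.1373]
tcp_rot: [[0.195, 0.981, -0.001], [0.981, -0.195, 0.001], [0.0, -0.001, -1.0]]
contact_force: [-0.2, 0.4, 0.2]
width: 0.465
t 9.08 pos [ 0.5937 -0.249   0.1375] yaw 78.8 tilt [-0.001  0.001 -1.   ] -> shift [ 477.1 -159.8  -62.1] turn z 48.8 q7 1.43 F [ 0.7  0.3 -0.2] w 0.466
```

View pics/w4.png

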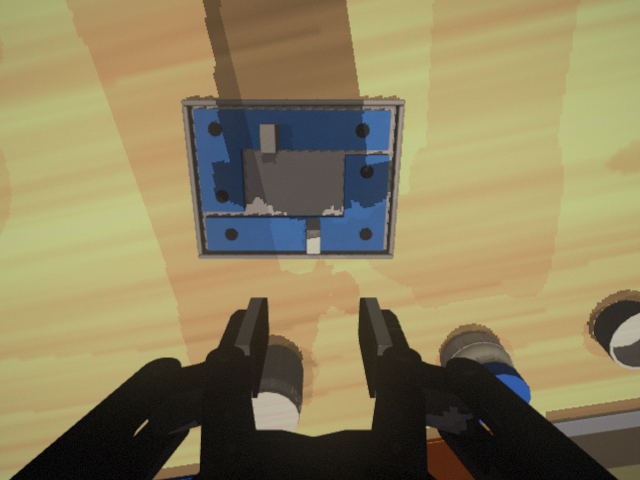

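Run:
```python
from h import *
p=ray2z("scene",[(298,368),(320,402)],.11);print(p.round(3),yaw_from(*p),p.mean(0))
f=np.load("pics/w4.npz");c=(f["K"],f["T"],0)
q=ray2z("wrist",[(150,244),(151,345),(216,344),(216,243)],.009,c);print(q.round(4),q.mean(0),yaw_from(q[0],q[1]),yaw_from(q[3],q[2]))
step([.52,.0,.24],40)
```

```text
[[0.543 0.23  0.11 ]
 [0.518 0.296 0.11 ]] 110.15101546180475 [0.53049043 0.26290807 0.11      ]
[[ 0.5261 -0.2866  0.009 ]
 [ 0.5411 -0.2149  0.009 ]
 [ 0.589  -0.2237  0.009 ]
 [ 0.5739 -0.3     0.009 ]] [ 0.55754274 -0.25628871  0.009     ] 78.23492713425671 78.79248313710715
t 9.08 pos [ 0.5937 -0.249   0.1375] yaw 78.8 tilt [-0.001  0.001 -1.   ] -> shift [ 229.9 -120.9 -102.2] turn z 38.8 q7 1.43 F [ 0.7  0.3 -0.2] w 0.466
```

```bash
python3 - <<'E'
from h import *
step([.559,.273,.21],-68.2)
E
python3 -m creep '[[85,[245,-60,-73],[0,0,50]],[85,[245,-60,-73],[0,0,50]],[85,[245,-60,-73],[0,0,50]],[85,[245,-60,-73],[0,0,50]],[85,[245,-60,-73],[0,0,50]],[85,[245,-60,-73],[0,0,50]],[85,[245,-60,-73],[0,0,50]],[85,[245,-60,-73],[0,0,50]]]'
python3 - <<'E'
from h import *
step([.559,.273,.21],-68.2)
E
```

```text
t 9.08 pos [ 0.5937 -0.249   0.1375] yaw 78.8 tilt [-0.001  0.001 -1.   ] -> shift [ 505.3 -135.8  -72.1] turn z -33.0 q7 1.43 F [ 0.7  0.3 -0.2] w 0.466
t: 9.75
position: [0.5829, 0.0085, 0.2129]
tcp_rot: [[0.877, 0.481, 0.002], [0.481, -0.877, 0.001], [0.003, 0.0, -1.0]]
contact_force: [-0.4, 0.5, -0.3]
width: 0.994
t 9.75 pos [0.5829 0.0085 0.2129] yaw 28.7 tilt [ 0.002  0.001 -1.   ] -> shift [ 106.2 -243.4    3.2] turn z -83.1 q7 0.23 F [-0.4  0.5 -0.3] w 0.994
```

```bash
python3 -m creep '[[85,[106,-243,3],[0,0,97]],[85,[106,-243,3],[0,0,97]],[85,[106,-243,3],[0,0,97]],[85,[106,-243,3],[0,0,97]],[85,[106,-243,3],[0,0,97]],[85,[106,-243,3],[0,0,97]],[85,[106,-243,3],[0,0,97]],[85,[106,-243,3],[0,0,97]]]'
python3 - <<'E'
from h import *
step([.559,.273,.21],-68.2+0.001)
E
```

```text
t: 10.42
position: [0.5561, 0.2739, 0.2075]
tcp_rot: [[0.903, -0.429, -0.002], [-0.429, -0.903, 0.003], [-0.003, -0.002, -1.0]]
contact_force: [-0.8, 1.2, -0.2]
width: 0.993
t 10.42 pos [0.5561 0.2739 0.2075] yaw -25.4 tilt [-0.002  0.003 -1.   ] -> shift [ 2.9 -0.5 -2.5] turn z 42.8 q7 -1.16 F [-0.8  1.2 -0.2] w 0.993
```

```bash
python3 -m creep '[[85,[0,0,0],[0,0,43]],[85,[0,0,0],[0,0,43]],[85,[0,0,0],[0,0,43]],[85,[0,0,0],[0,0,43]],[85,[0,0,0],[0,0,43]],[85,[0,0,0],[0,0,43]],[85,[0,0,0],[0,0,43]],[85,[0,0,0],[0,0,43]]]'
python3 - <<'E'
from h import *
a,c=snap("wrist","w5")
for t,z in[("cap",.108),("canister",0)]:
    for d in r.outline_of(t,"wrist"): print(t,d["conf"],d["pixel"],np.round(rect("wrist",d["mask"],z,c)[0]),rect("wrist",d["mask"],z,c)[1:],int(d["mask"].sum()))
for t,z in[("cap_grip",.108),("cap",.08),("neck_top",.104),("tab_a",.108)]:
    for d in r.place_of(t,"wrist"): print(t,d["conf"],d["pixel"],ray2z("wrist",d["pixel"],z,c).round(4))
step([.531,.262,.2],-68.2+0.001)
E
```

```text
t: 11.08
position: [0.5593, 0.2659, 0.2077]
tcp_rot: [[0.368, -0.93, -0.0], [-0.93, -0.368, -0.001], [0.001, 0.001, -1.0]]
contact_force: [-0.1, 0.0, -0.2]
width: 0.994
cap 0.85 [256.7, 144.0] [503. 376.] ((50.15879821777344, 82.6749267578125), 30.67930793762207) 5097
cap 0.75 [273.3, 301.7] [535. 263.] ((53.25755310058594, 66.01593017578125), 22.319501876831055) 4008
cap 0.72 [114.8, 367.8] [654. 264.] ((31.30108642578125, 49.865020751953125), 21.636667251586914) 2856
canister 0.63 [221.0, 308.9] [527. 260.] ((101.50504302978516, 102.09427642822266), 21.13947105407715) 7182
cap_grip 0.91 [113.7, 369.0] [[0.6521 0.2643 0.108 ]]
cap_grip 0.89 [283.2, 305.1] [[0.5278 0.2591 0.108 ]]
cap_grip 0.84 [261.7, 139.6] [[0.4999 0.3758 0.108 ]]
cap_grip 0.4 [73.6, 515.5] [[0.706  0.1911 0.108 ]]
cap 0.93 [247.8, 153.9] [[0.4997 0.3771 0.08  ]]
cap 0.55 [262.8, 304.1] [[0.5315 0.262  0.08  ]]Traceback (most recent call last):
  File "<stdin>", line 6, in <module>
ValueError: it knows: canister, cap, cap_grip, driver, ear_loose, ear_seated, filter_basket, gauge, grease, neck_top, oil, plate_loose, plate_seated, tape, tray, tray_in, wax
```

View pics/w5.png

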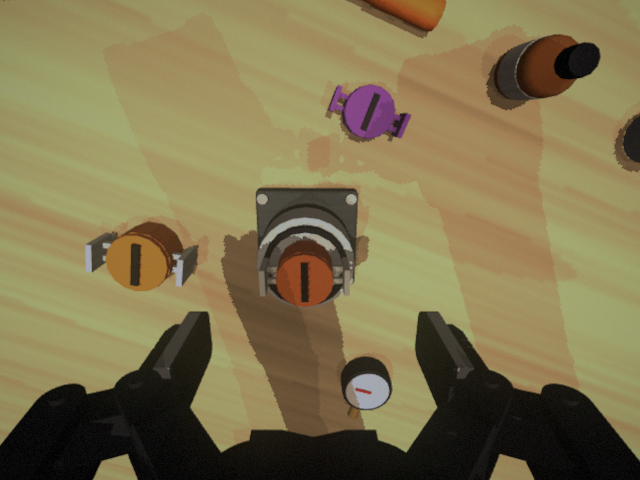

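Candidates in the wrist view: orange on the canister (row 280, col 305), orange on the bench (262,140), purple (112,370). The canister one fits: it is the smaller orange one and it sits on the canister. I'll confirm it in an enlarged crop.

Run:
```python
from h import *
a=cv2.imread("pics/w5.png");cv2.imwrite("pics/w5c.png",cv2.resize(a[180:320,70:370],None,fx=2.6,fy=2.6,interpolation=cv2.INTER_CUBIC))
step([.5295,.2605,.13],-68.4)
```

```text
t 11.38 pos [0.559  0.2667 0.2082] yaw -68.5 tilt [-0. -0. -1.] -> shift [-5.  29.7 78.2] turn z -0.1 q7 -1.86 F [-0.3  0.4  0.3] w 0.998
```

View pics/w5c.png

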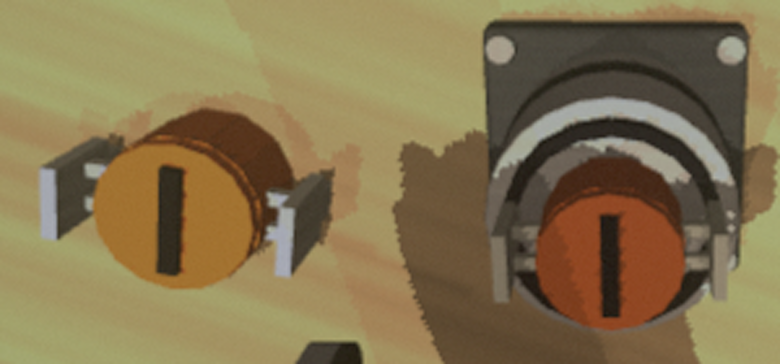

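Run:
```python
from h import *
f=np.load("pics/w5.npz");c=(f["K"],f["T"],0)
k=lambda x,y:(180+y/2.6,70+x/2.6)
p=ray2z("wrist",[k(493,268),k(728,268)],.114,c);print(p.round(4),np.linalg.norm(p[0]-p[1]),p.mean(0),yaw_from(*p))
print(ray2z("wrist",[k(611,262)],.111,c), ray2z("wrist",[k(537,262),k(686,262)],.111,c))
print(ray2z("wrist",[(188,257),(188,357)],.006,c),)
step([.5285,.2603,.099],-68.5)
```

```text
[[0.5186 0.2903 0.114 ]
 [0.5425 0.2302 0.114 ]] 0.06468860678020745 [0.53055257 0.26026612 0.114     ] -68.38635463562464
[[0.53093992 0.26033884 0.111     ]] [[0.52335893 0.27947251 0.111     ]
 [0.5386246  0.24094345 0.111     ]]
[[0.55740104 0.32201534 0.006     ]
 [0.59256317 0.23333858 0.006     ]]
t 11.38 pos [0.559  0.2667 0.2082] yaw -68.5 tilt [-0. -0. -1.] -> shift [ -5.2  30.7 109.2] turn z -0.0 q7 -1.86 F [-0.3  0.4  0.3] w 0.998
```

The crop confirms it: the canister cap is the smaller orange one, measuring 64.7 mm over its tabs, with centre (0.531, 0.260) and tab axis at -68.4°. I'll descend around the tabs.

```bash
python3 -m creep '[[85,[-4,29,10],[0,0,0]],[85,[-4,29,40],[0,0,0]],[85,[-4,29,70],[0,0,0]],[85,[-4,29,95],[0,0,0]],[85,[-4,29,110],[0,0,0]],[85,[-4,29,118],[0,0,0]],[85,[-4,29,120],[0,0,0]],[85,[-4,29,120],[0,0,0]]]'
python3 - <<'E'
from h import *
step([.5308,.2603,.088],-68.4)
E
```

```text
t: 12.05
position: [0.5306, 0.2602, 0.0885]
tcp_rot: [[0.365, -0.931, 0.0], [-0.931, -0.365, 0.0], [-0.0, -0.0, -1.0]]
contact_force: [0.1, -0.5, 0.3]
width: 0.992
t 12.05 pos [0.5306 0.2602 0.0885] yaw -68.6 tilt [ 0.  0. -1.] -> shift [-0.1 -0.2  0.5] turn z -0.2 q7 -1.92 F [ 0.1 -0.5  0.3] w 0.992
```

```bash
python3 -m creep '[[70,[0,0,0],[0,0,0]],[60,[0,0,0],[0,0,0]],[40,[0,0,0],[0,0,0]],[40,[0,0,0],[0,0,0]],[40,[0,0,0],[0,0,0]],[40,[0,0,0],[0,0,0]],[40,[0,0,0],[0,0,0]],[40,[0,0,0],[0,0,0]]]'
python3 - <<'E'
from h import *
step([.5308,.2603,.088],-68.4)
E
```

```text
t: 12.72
position: [0.5317, 0.2607, 0.0913]
tcp_rot: [[0.364, -0.931, 0.004], [-0.931, -0.364, 0.001], [0.0, -0.004, -1.0]]
contact_force: [-4.3, -2.3, 17.8]
width: 0.557
t 12.72 pos [0.5317 0.2607 0.0913] yaw -68.6 tilt [ 0.004  0.001 -1.   ] -> shift [0.  1.  3.3] turn z -0.2 q7 -1.92 F [-4.3 -2.3 17.8] w 0.557
```

```bash
python3 -m creep '[[40,[0,0,-1],[0,0,0]],[40,[0,0,-2],[0,0,-4]],[40,[0,0,-2.5],[0,0,-10]],[40,[0,0,-2.5],[0,0,-16]],[40,[0,0,-2.5],[0,0,-22]],[40,[0,0,-2.5],[0,0,-28]],[40,[0,0,-2.5],[0,0,-34]],[40,[0,0,-2.5],[0,0,-40]]]'
python3 - <<'E'
from h import *
step([.5308,.2603,.088],-68.4);print(r.read_state()["torque"])
E
```

```text
t: 13.38
position: [0.531, 0.2609, 0.0917]
tcp_rot: [[0.88, -0.475, 0.002], [-0.475, -0.88, 0.002], [0.001, -0.002, -1.0]]
contact_force: [0.4, 3.1, -0.6]
width: 0.558
t 13.38 pos [0.531  0.2609 0.0917] yaw -28.3 tilt [ 0.002  0.002 -1.   ] -> shift [0.1 0.6 3.7] turn z 40.1 q7 -1.26 F [ 0.4  3.1 -0.6] w 0.558
[ 0.67769198 -0.1930189  -0.0954458 ]
```

```bash
python3 -m creep '[[40,[0,0,0],[0,0,-6]],[40,[0,0,0],[0,0,-12]],[40,[0,0,0],[0,0,-18]],[40,[0,0,0],[0,0,-24]],[40,[0,0,0],[0,0,-30]],[40,[0,0,0],[0,0,-36]],[40,[0,0,0],[0,0,-42]],[40,[0,0,0],[0,0,-45]]]'
python3 -m creep '[[40,[0,0,0],[0,0,0]],[40,[0,0,0],[0,0,0]],[40,[0,0,-1],[0,0,0]],[40,[0,0,-2],[0,0,0]],[40,[0,0,-4],[0,0,0]],[40,[0,0,-6],[0,0,0]],[40,[0,0,-8],[0,0,0]],[40,[0,0,-8],[0,0,0]]]'
```

```text
t: 14.05
position: [0.5298, 0.2622, 0.0916]
tcp_rot: [[0.957, 0.289, 0.0], [0.289, -0.957, 0.003], [0.001, -0.003, -1.0]]
contact_force: [-3.2, 5.7, -0.2]
width: 0.554
t: 14.72
position: [0.5295, 0.262, 0.0996]
tcp_rot: [[0.959, 0.283, -0.001], [0.283, -0.959, 0.002], [0.0, -0.002, -1.0]]
contact_force: [-5.3, 4.0, 1.3]
width: 0.552
```

```bash
python3 -m creep '[[40,[0.5,1.5,-4],[0,0,0]],[40,[0.5,1.5,-10],[0,0,0]],[40,[0.5,1.5,-20],[0,0,0]],[40,[0.5,1.5,-35],[0,0,0]],[40,[0.5,1.5,-60],[0,0,0]],[40,[0.5,1.5,-90],[0,0,0]],[40,[0.5,1.5,-100],[0,0,0]],[40,[0.5,1.5,-100],[0,0,0]]]'
python3 - <<'E'
from h import *
a,c=snap("wrist","w6"); snap("scene","s6")
cv2.imwrite("pics/w6c.png",np.vstack([cv2.imread("pics/w6.png")[120:420,120:520],cv2.imread("pics/s6.png")[150:450,200:600]]))
step([.5575,-.2563,.16],78.5)
E
```

```text
t: 15.38
position: [0.5328, 0.2595, 0.2023]
tcp_rot: [[0.96, 0.281, 0.005], [0.281, -0.96, 0.002], [0.005, -0.0, -1.0]]
contact_force: [1.1, 0.0, -0.6]
width: 0.548
t 15.48 pos [0.5315 0.2584 0.1986] yaw 16.3 tilt [ 0.001 -0.001 -1.   ] -> shift [-119.9  501.2   38.9] turn z -62.2 q7 -0.47 F [ 0.2 -0.4 -1.8] w 0.548
```

View pics/w6c.png

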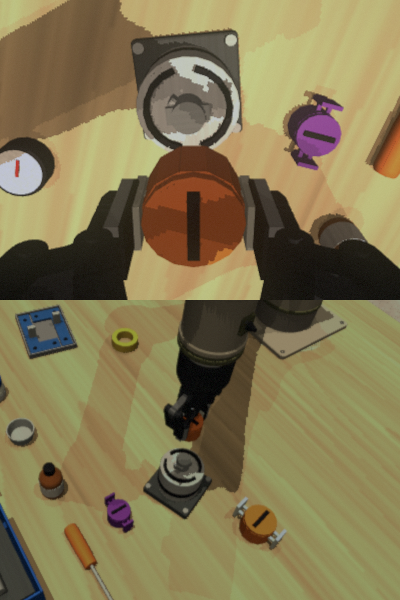

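The cap is off the neck and held upright in the jaws. Next I carry it to the tray.

```bash
python3 -m creep '[[40,[-120,501,20],[0,0,-62]],[40,[-120,501,20],[0,0,-62]],[40,[-120,501,20],[0,0,-62]],[40,[-120,501,20],[0,0,-62]],[40,[-120,501,20],[0,0,-62]],[40,[-120,501,20],[0,0,-62]],[40,[-120,501,20],[0,0,-62]],[40,[-120,501,20],[0,0,-62]]]'
python3 - <<'E'
from h import *
step([.5575,-.2563,.14],78.5)
E
```

```text
t: 16.15
position: [0.5464, -0.0495, 0.1855]
tcp_rot: [[0.351, 0.936, -0.002], [0.936, -0.351, -0.0], [-0.001, -0.002, -1.0]]
contact_force: [0.2, -0.5, -0.4]
width: 0.548
t 16.15 pos [ 0.5464 -0.0495  0.1855] yaw 69.4 tilt [-0.002 -0.    -1.   ] -> shift [-189.7   83.2   45.4] turn z -9.1 q7 1.0 F [ 0.2 -0.5 -0.4] w 0.548
```

```bash
python3 -m creep '[[40,[-190,83,45],[0,0,-9]],[40,[-190,83,45],[0,0,-9]],[40,[-190,83,45],[0,0,-9]],[40,[-190,83,45],[0,0,-9]],[40,[-190,83,45],[0,0,-9]],[40,[-190,83,45],[0,0,-9]],[40,[-190,83,45],[0,0,-9]],[40,[-190,83,45],[0,0,-9]]]'
python3 -m creep '[[40,[0,0,0],[0,0,0]],[40,[0,0,0],[0,0,0]],[40,[0,0,0],[0,0,0]],[40,[0,0,0],[0,0,0]],[40,[0,0,0],[0,0,0]],[40,[0,0,0],[0,0,0]],[40,[0,0,0],[0,0,0]],[40,[0,0,0],[0,0,0]]]'
python3 - <<'E'
from h import *
a,c=snap("wrist","w7")
cv2.imwrite("pics/w7c.png",cv2.resize(a[80:400,120:520,::-1],None,fx=1.8,fy=1.8))
step([.5575,-.2563,.017],78.5)
E
```

```text
t: 16.82
position: [0.5565, -0.254, 0.1404]
tcp_rot: [[0.207, 0.978, -0.002], [0.978, -0.207, 0.002], [0.001, -0.002, -1.0]]
contact_force: [1.0, 0.6, -0.3]
width: 0.556
t: 17.48
position: [0.5572, -0.2546, 0.142]
tcp_rot: [[0.206, 0.978, 0.0], [0.978, -0.206, -0.0], [-0.0, 0.0, -1.0]]
contact_force: [-0.7, -0.6, -0.7]
width: 0.558
t 17.53 pos [ 0.5572 -0.2547  0.142 ] yaw 78.1 tilt [ 0. -0. -1.] -> shift [ -1.5   0.7 125. ] turn z -0.4 q7 1.44 F [ 0.4 -0.3 -1.5] w 0.556
```

View pics/w7c.png

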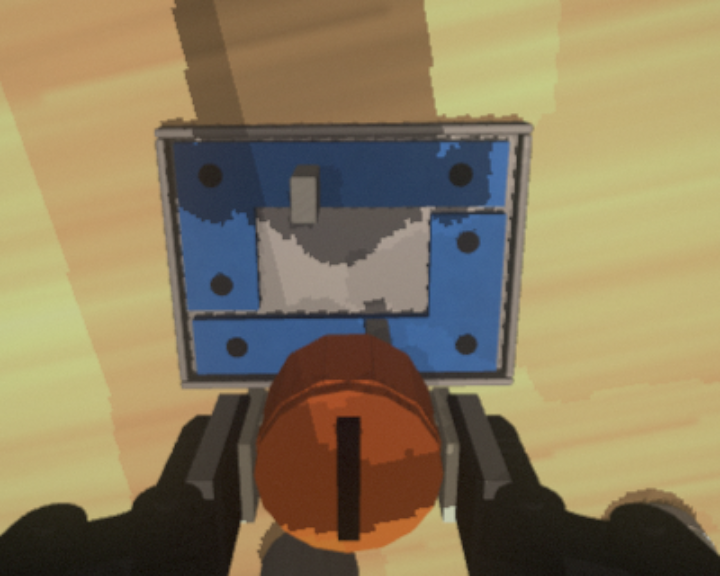

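Run:
```python
from h import *
f=np.load("pics/w7.npz");c=(f["K"],f["T"],0)
q=ray2z("wrist",[(80+y/1.8,120+x/1.8) for x,y in[(257,207),(430,208),(430,313),(260,313)]],.009,c);print(q.round(4),q.mean(0))
# cap top axis, z~ underside+.031
print(ray2z("wrist",[(80+450/1.8,120+349/1.8)],.161,c))
step([*q.mean(0)[:2],.017],78.5)
```

```text
[[ 0.5252 -0.2873  0.009 ]
 [ 0.5408 -0.2152  0.009 ]
 [ 0.5882 -0.2231  0.009 ]
 [ 0.5725 -0.2981  0.009 ]] [ 0.55667471 -0.25590535  0.009     ]
[[ 0.55427701 -0.25342451  0.161     ]]
t 17.53 pos [ 0.5572 -0.2547  0.142 ] yaw 78.1 tilt [ 0. -0. -1.] -> shift [ -1.3  -0.2 125. ] turn z -0.4 q7 1.44 F [ 0.4 -0.3 -1.5] w 0.556
```

```bash
python3 -m creep '[[40,[-1.3,0.3,20],[0,0,0]],[40,[-1.3,0.3,50],[0,0,0]],[40,[-1.3,0.3,80],[0,0,0]],[40,[-1.3,0.3,100],[0,0,0]],[40,[-1.3,0.3,110],[0,0,0]],[40,[-1.3,0.3,116],[0,0,0]],[40,[-1.3,0.3,120],[0,0,0]],[40,[-1.3,0.3,122],[0,0,0]]]'
python3 -m creep '[[40,[0,0,0],[0,0,0]],[40,[0,0,1],[0,0,0]],[40,[0,0,2],[0,0,0]],[40,[0,0,2],[0,0,0]],[40,[0,0,3],[0,0,0]],[40,[0,0,3],[0,0,0]],[40,[0,0,3],[0,0,0]],[40,[0,0,3],[0,0,0]]]'
```

```text
t: 18.2
position: [0.5578, -0.2561, 0.0206]
tcp_rot: [[0.206, 0.978, 0.001], [0.978, -0.206, -0.0], [-0.0, 0.001, -1.0]]
contact_force: [-0.2, -0.3, -0.7]
width: 0.552
t: 18.87
position: [0.5572, -0.256, 0.017]
tcp_rot: [[0.206, 0.978, 0.0], [0.978, -0.206, -0.0], [0.0, 0.0, -1.0]]
contact_force: [0.9, -0.3, -0.9]
width: 0.553
```

No contact yet, so I'll lower it by small steps.

```bash
python3 -m creep '[[40,[0,0,1],[0,0,0]],[40,[0,0,1],[0,0,0]],[40,[0,0,2],[0,0,0]],[40,[0,0,2],[0,0,0]],[40,[0,0,3],[0,0,0]],[40,[0,0,3],[0,0,0]],[40,[0,0,3],[0,0,0]],[40,[0,0,3],[0,0,0]]]'
```

```text
t: 19.53
position: [0.5574, -0.256, 0.0155]
tcp_rot: [[0.206, 0.978, 0.0], [0.978, -0.206, -0.001], [-0.001, 0.0, -1.0]]
contact_force: [-7.2, 1.5, 16.6]
width: 0.552
```

```bash
python3 -m creep '[[40,[0,0,-1],[0,0,0]],[40,[0,0,-1],[0,0,0]],[60,[0,0,-1],[0,0,0]],[72,[0,0,-1],[0,0,0]],[80,[0,0,-1],[0,0,0]],[80,[0,0,-1],[0,0,0]],[80,[0,0,-1],[0,0,0]],[80,[0,0,-1],[0,0,0]]]'
python3 -m creep '[[80,[0,0,-8],[0,0,0]],[80,[0,0,-20],[0,0,0]],[80,[0,0,-50],[0,0,0]],[80,[0,0,-90],[0,0,0]],[80,[0,0,-125],[0,0,0]],[80,[0,-40,-125],[0,0,0]],[80,[0,-40,-125],[0,0,0]],[80,[0,-40,-125],[0,0,0]]]'
python3 - <<'E'
from h import *
a,c=snap("wrist","w8"); b,_=snap("scene","s8")
cv2.imwrite("pics/w8c.png",np.hstack([cv2.resize(a[100:400,150:490,::-1],(453,400)),cv2.resize(b[130:230,200:290,::-1],(347,400),interpolation=cv2.INTER_CUBIC)]))
for t,z in[("cap",.004),("cap_grip",.032)]:
    for d in r.place_of(t,"wrist"): print(t,round(d["conf"],2),d["pixel"],ray2z("wrist",d["pixel"],z,c).round(4))
for d in r.outline_of("plate_loose","wrist"): print(d["conf"],d["pixel"])
E
```

```text
t: 20.2
position: [0.5572, -0.256, 0.0148]
tcp_rot: [[0.206, 0.978, -0.0], [0.978, -0.206, 0.0], [0.0, -0.0, -1.0]]
contact_force: [0.1, -0.0, -0.3]
width: 0.941
t: 20.87
position: [0.5169, -0.248, 0.1415]
tcp_rot: [[0.207, 0.978, 0.0], [0.978, -0.207, -0.003], [-0.002, 0.001, -1.0]]
contact_force: [0.7, 0.2, 0.4]
width: 0.938
cap 0.89 [273.7, 313.7] [[ 0.5595 -0.2567  0.004 ]]
cap_grip 0.64 [288.1, 314.9] [[ 0.5592 -0.2556  0.032 ]]
cap_grip 0.63 [331.8, 330.3] [[ 0.5997 -0.2515  0.032 ]]
```

View pics/w8c.png

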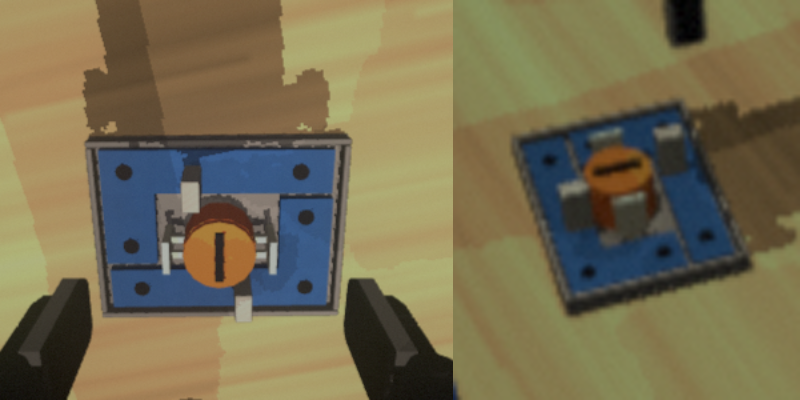

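Run:
```python
from h import *
f=np.load("pics/w8.npz");c=(f["K"],f["T"],0)
for z in(.035,.041,.045): print(z,ray2z("wrist",[(293.5,315.1)],z,c).round(4),ray2z("scene",[(172,242.8)],z).round(4))
s=r.read_state();print(s["t"],np.round(s["contact_force"],1))
r.job_done()
```

```text
0.035 [[ 0.5622 -0.2561  0.035 ]] [[ 0.5596 -0.2572  0.035 ]]
0.041 [[ 0.5592 -0.2555  0.041 ]] [[ 0.5619 -0.2509  0.041 ]]
0.045 [[ 0.5571 -0.2551  0.045 ]] [[ 0.5635 -0.2467  0.045 ]]
21.1167 [-0.3  0.5  0.6]
the job is handed in; nothing more can be done
```

The job is done and handed in at 21.1 s of the 61 s allowed; the hand-in gives no verdict.

- **Loose plate:** I set it in the tray half a turn from the seated plate. The last wrist picture shows both plates lying flat on the floor.
- **Cap:** I squeezed the tabs of the smaller orange cap, turned it about 85° anticlockwise and lifted it off. Wrist force was about 18 N while squeezing, at most about 7 N in readings during the turn, and near zero during the lift. The cap was then lowered onto the tray floor with its tabs along the tray's y, and released.

**Last checks:**
- **Seating:** the cap touched down at the height expected for the floor.
- **Upright:** the network's two points on the cap's axis line up to within about 1 mm.
- **Height of the cap's top:** two camera views agree best near z 35 mm, where a seated cap's top belongs. They still differ by about 3 mm in position, so this only supports the height loosely.
- **Centring:** the cap sits about 2 mm off the middle of its room in the tray, towards the loose plate.
- **Clearance and bystanders:** the gripper is clear of everything, with no force on it. I did not re-measure the bystanders' positions; those in the last wide view looked unmoved.

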